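# Fetch the round file for deburring

## Task

The aluminium profiles are to be deburred: of the three wooden-handled tools standing in the tube stand, pull out the round file, the one with the thick rounded handle, and put it, handle up, into the empty steel cup on the other side. Lower it to the bottom of the cup before letting go. Leave the thin-handled scraper and the T-handled key standing in their tubes.

Things in the scene. Friction and masses are not known exactly. Their poses are not given: they have to be found in the camera images.
- file: Round file, to be moved: 196 mm long, 105 g. Dark steel shank 10 mm diameter over the lowest 110 mm, then a wooden handle, 30 mm diameter and cylindrical from 128 to 182 mm above the foot, tapered below, rounded above. Origin: centre of its foot; z up along the tool. Stands loosely (leaning up to 4 degrees) in one of the stand's three tubes; which tube and which side of the table vary.
- scraper: Scraper in another tube, to stay: 188 mm long, shank 10 mm diameter, straight wooden handle 17 mm diameter on its upper 90 mm. Origin: centre of its foot; z up along it. The fixed steel stand: three tubes in a straight row 85 mm apart, 14 mm bore, 20 mm outside, tops 68 mm and inner floors 8 mm above the table, on a 250 x 70 x 8 mm plate.
- tkey: T-handled key in the remaining tube, to stay: 175 mm tall, steel shank 10 mm diameter, with a level wooden crossbar 70 mm long and 18 mm thick along its own y, its centre line 166 mm above the foot. Origin: centre of its foot; z up along it.
- cup: Empty plain steel cup, fixed to the table, on the other side of the middle from the stand: 44 mm inside, 50 mm outside diameter, rim 100 mm and flat inner floor 6 mm above the table, foot disc 72 mm across. Origin on its axis at table height, z up. A tool let go in it leans on the rim by up to 22 degrees. A loose 22 mm high profile lies between stand and cup.
Not all that is in view belongs to the job. Leave any green, pink or red look-alike of the file alone.

How it is judged:
On the way, in this order (a step that is already met when the one before it is completed fails the run):
1. the file is pulled clear of its tube, its foot above the tube's top (height (world z) of file above 0.075 m), for 0.1 s.
2. still held, the file is lowered into the cup until its foot is near the cup's floor (within 30 mm) (horizontal distance between file and cup below 0.025 m and height (world z) of file below 0.036 m and contact force between file and the fingers above 0.5 N), for 0.1 s.
At the end, for the whole second after the job is handed in: The file stands or leans at rest in the cup, handle up (within 28 degrees of upright), its foot on the cup's floor (within 10 mm); the scraper and the T-handled key still stand in their tubes (feet within 25 mm of where they were, within 11 degrees of upright) (horizontal distance between file and cup below 0.025 m and height (world z) of file below 0.016 m and angle between file's own z axis and vertical below 0.5 rad and linear speed of file below 0.03 m/s and distance of each of scraper, tkey from where it was at the start of the episode below 0.025 m and angle between each of scraper, tkey's own z axis and vertical below 0.2 rad); the robot touches nothing.
It fails at once if the scraper or the T-handled key is pulled or knocked out of its tube (foot moved over 40 mm) (distance of any of scraper, tkey from where it was at the start of the episode above 0.04 m).
It also fails if it takes over 40 s, if anything falls off the work surface, if the arm or the gripper's body presses on something with over 40 N, if the wrist force passes 120 N, or if a joint passes its speed limit or range.

## Robot

A 6-joint arm with a two-finger parallel gripper is mounted at the origin on the work surface. World frame = base frame: x ahead of the robot, y to its left, z up, the work surface at z = 0. Lengths are in m, angles in rad, forces in N, time in s.
With the tool pointing down it reaches from about 0.35 to 0.85 m from the base axis. Payload 8.1 kg.
Tool frame: the origin (TCP) lies at the centre of the arm's flange, where the gripper is bolted on; the fingertips stand 186 mm ahead of it and the grasp point (between the pads) lies 167 mm ahead of it (robot.grasp_offset is the distance from the TCP to the grasp point, in m); z points along the fingers, y is the line along which they close (so a half turn about z gives the same grasp; the last joint's range is limited). The gripper opens to 93 mm and grips with 3 to 60 N. Pads are 15 mm wide; open, the fingers measure 128 mm over their backs; the gripper's body (75 mm by 188 mm) begins 65 mm behind the grasp point.
Start: joints at [-1.341, 0.13, 1.488, -0, 1.523, -0.085], TCP at [0.186, -0.571, 0.405] pointing down, gripper open.
Joint ranges: [-2.96, 2.96], [-0.89, 2.26], [0.02, 2.5], [-1.34, 4.48], [0, 2.73], [-2.66, 2.66]. Speed limits (rad/s): [2.39, 2.39, 2.79, 3.14, 3.14, 3.14].

## Interface

Orientations are given as a rotation vector (axis times angle).
In Python, from plant import robot gives the robot as it stands.
- The arm moves only by the tool drive_tool, never from a script. Its argument "moves" is one flat list of numbers, 7 for each row, row after row: the finger opening in mm, from 0 to 93, then the shift along the tool's x, y, z in mm, then the turn, a rotation vector about the tool's x, y, z in degrees. A call has 1 to 8 rows; each row shifts and turns the commanded pose from where the row before left it, along the tool's axes as they then stand; what a row does not reach is not made up. A row lasts 1/10 s, in which the tool goes at most 50 mm and 8.59 degrees, less where a joint would pass 70% of its speed; a pose out of reach is approached as far as the arm can. A call is refused whole if a number of a shift passes 50 or a number of a turn 8.59, either way. A call with a gripper value outside its range is refused whole. The fingers move at their own pace and stop on an object; "grip_force" is the grip in N (left out, the last holds). Time passes only in rows, so rows that do not move let the fingers close. It gives the time, the measured TCP pose, the force, the opening and the grip force at its end, in the units of the state.
- robot.read_state(): the state, without advancing time (a new reading comes with each control period).
- robot.read_camera(name): name is "side" or "top"; returns a dict with "color" (384x512x3 uint8, red, green, blue), "depth" (384x512 float32, m along the optical axis (not along the pixel's ray), 0 where there is no reading), "mtx" (3x3 intrinsics, pixels), "R" (3x3) and "t" (3): a world point X has camera coordinates R X + t. Camera axes: x right, y down, z forward; pixel columns grow to the right and rows downward; lengths in m; the calibration is good to about 2 mm. A picture is of the moment at which its call begins.
- robot.close_job(): hands the job in; it is judged then, once.
The state is a dict: "t": time; "q": joint angles; "dq": joint speeds; "joint_torque": joint torques, N m; "tool_pos": TCP position; "orientation": TCP orientation; "force": force on the tool from outside, world axes, zero at the start; "wrist_torque": the same for the moment, N m; "opening": finger opening in m; "gripper_force": force on a finger pad.
Only numpy, scipy, OpenCV 4.12 (cv2) and the standard library are available. Lean on these libraries where they do the work, as an engineer would, in place of code of your own. Each camera call takes 0.05 s, during which the arm holds its last target. There are 200 camera calls.

## Working session

There is one attempt and no reset: what is moved stays moved. The work goes in short steps, Python scripts to look and compute and a tool call to move; the robot and the scene stay as the last step left them, time stands still between calls to the robot, and variables do not carry over. Pictures are saved under pics/ and viewed, at most 10 in all, crops included, and the job is handed in when it is done.

Besides the shell and the picture viewer there is one more tool, called after "Call:" as name(argument=value, ...) on one line, values as JSON. drive_tool: Moves the arm, as the interface text tells. Its arguments: {"type":"object","properties":{"moves":{"type":"array","items":{"type":"number"}},"grip_force":{"type":"number"}},"required":["moves"]}

```bash
mkdir -p pics; cat > h.py <<'E'
import numpy as np,cv2
from plant import robot
def snap(n,tag):
    c=robot.read_camera(n); np.savez(f'{tag}.npz',**c); cv2.imwrite(f'pics/{tag}.png',c['color'][:,:,::-1]); return c
def cloud(c):
    v,u=np.mgrid[0:384,0:512]; d=c['depth']; r=np.stack([u,v,np.ones_like(u)],-1)@np.linalg.inv(c['mtx']).T
    return (r*d[...,None]-c['t'])@c['R']
def pt(c,u,v,z):
    r=c['R'].T@np.linalg.inv(c['mtx'])@[u,v,1]; o=-c['R'].T@c['t']; return o+r*(z-o[2])/r[2]
E
python3 - <<'E'
from h import *
for n in('top','side'):
    c=snap(n,n+'0'); print(n,-c['R'].T@c['t'],c['R'][2])
s=robot.read_state(); print(s['t'],s['tool_pos'],s['orientation'],s['opening'],s['force'])
E
```

```text
top [ 0.42254315 -0.01249266  1.00238058] [ 0.10853508  0.01191391 -0.99402122]
side [ 0.33350328 -0.59009454  0.68524948] [ 0.20010544  0.66022922 -0.72391656]
0.1 [ 0.18574    -0.57030919  0.40381741] [-3.10113442e+00 -4.92242283e-01  1.65969633e-04] 0.09297946695500324 [-0.22272829  0.52295989  0.63829245]
```

View pics/top0.png

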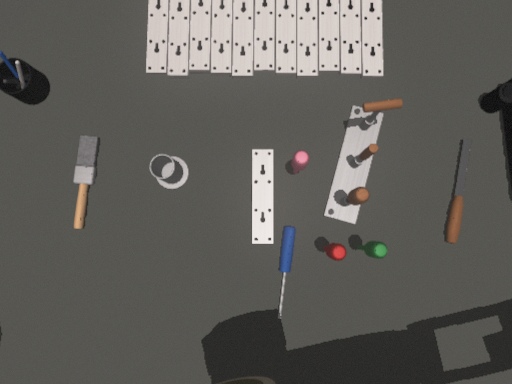

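View pics/side0.png

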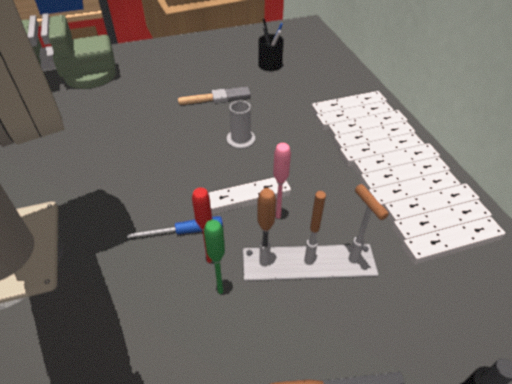

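The top view shows the stand on the right, with the file at (360,196), the scraper at (368,152) and the T-key at (383,105). The cup is at (163,168). The look-alikes are pink (300,158), red (338,252) and green (379,250). The side view agrees, with the file handle at (266,208).

```bash
python3 - <<'E'
from h import *
R=lambda a:np.round(a,4)
T,S=[dict(np.load(f'{n}0.npz')) for n in('top','side')]
def masks(c):
    h=cv2.cvtColor(c['color'],cv2.COLOR_RGB2HSV); H,s,v=cv2.split(h)
    return {'wood':(H>=3)&(H<=16)&(s>110)&(v>50),'green':(H>50)&(H<85)&(s>120),'redpink':((H>165)|(H<3))&(s>110)&(v>80)}
for nm,c in(('T',T),('S',S)):
    P=cloud(c)
    for k,m in masks(c).items():
        n,l,st,ce=cv2.connectedComponentsWithStats(m.astype('uint8'))
        for i in range(1,n):
            if st[i,4]<40: continue
            q=P[(l==i)&(c['depth']>0)]
            if q[:,2].max()<.1: continue
            print(nm,k,st[i],R(ce[i]),'med',R(np.median(q,0)))
            for z0 in np.arange(.1,.24,.02):
                b=q[(q[:,2]>=z0)&(q[:,2]<z0+.02)]
                if len(b)>8: print('   ',round(z0,2),len(b),R(b.mean(0)),'w',R(np.ptp(b[:,:2],axis=0)))
# cup rim
for nm,c in(('T',T),('S',S)):
    P=cloud(c); m=(c['depth']>0)&(abs(P[...,2]-.098)<.007)&(P[...,1]>.08)&(P[...,1]<.3)&(P[...,0]>.35)&(P[...,0]<.6)
    q=P[m]; print('rim',nm,len(q))
    if len(q)>10:
        A=np.c_[2*q[:,:2],np.ones(len(q))]; s=np.linalg.lstsq(A,(q[:,:2]**2).sum(1),rcond=None)[0]
        print(R(s[:2]),np.sqrt(s[2]+s[0]**2+s[1]**2),R(q.min(0)),R(q.max(0)))
# stand plate from top view
P=cloud(T); m=((T['color'].min(2)>120)&(abs(P[...,2]-.008)<.008)).astype('uint8')
for k in cv2.findContours(m,0,2)[0]:
    if cv2.contourArea(k)<1500: continue
    r=cv2.minAreaRect(k); c=np.array([pt(T,*p,.008) for p in cv2.boxPoints(r)])[:,:2]
    print('plate',R(r[0]),R(c.mean(0)),R(c).tolist())
E
```

```text
T wood [364  99  38  12 310] [382.7774 104.6839] med [ 0.651  -0.2152  0.1813]
    0.16 99 [ 0.6508 -0.2131  0.1787] w [0.0214 0.0663]
    0.18 211 [ 0.6519 -0.2158  0.1821] w [0.0203 0.0666]
T wood [369 144   9   9  55] [373.0364 147.8727] med [ 0.57   -0.193   0.1955]
    0.18 55 [ 0.5703 -0.193   0.1955] w [0.0144 0.0142]
T wood [356 188  13  13 135] [361.9259 194.0741] med [ 0.4887 -0.1709  0.2032]
    0.2 133 [ 0.4885 -0.1708  0.2034] w [0.0209 0.0212]
T redpink [326 243  20  17 240] [336.5375 251.3833] med [ 0.3907 -0.1284  0.194 ]
    0.14 9 [ 0.3973 -0.1207  0.1513] w [0.0145 0.0128]
    0.16 10 [ 0.3938 -0.1197  0.1728] w [0.0212 0.0102]
    0.18 218 [ 0.3904 -0.1292  0.1928] w [0.0255 0.0273]
S wood [67 17 36  9 71] [83.3521 20.0563] med [ 0.12    1.9952 -0.4202]
S wood [ 69  25  38  13 178] [84.7865 30.6573] med [ 0.1071  1.8553 -0.4147]
S wood [356 185  32  34 395] [371.2861 201.7114] med [ 0.6481 -0.2225  0.1815]
    0.16 140 [ 0.6459 -0.224   0.177 ] w [0.023  0.0664]
    0.18 253 [ 0.6499 -0.2201  0.1827] w [0.0213 0.0671]
S wood [258 187  18  43 590] [266.0881 208.306
[... 1356 characters left out ...]
0799  0.1693] w [0.0154 0.0109]
    0.18 60 [ 0.5499 -0.0794  0.1883] w [0.0235 0.0145]
S redpink [192 187  20  42 568] [201.0669 205.4806] med [ 0.3868 -0.1433  0.1764]
    0.12 45 [ 0.3842 -0.1439  0.1339] w [0.0266 0.0125]
    0.14 122 [ 0.3875 -0.1443  0.15  ] w [0.027  0.0127]
    0.16 135 [ 0.3869 -0.1446  0.1701] w [0.0258 0.0151]
    0.18 256 [ 0.3879 -0.1386  0.1919] w [0.0261 0.027 ]
rim T 160
[0.5483 0.1981] 0.02333397583552927 [0.5241 0.1736 0.0913] [0.5735 0.2234 0.1032]
rim S 182
[0.5483 0.1958] 0.023499118169497915 [0.5238 0.1694 0.0911] [0.5724 0.2216 0.1031]
plate [353.3967 164.4038] [ 0.57   -0.1927] [[0.4578, -0.127], [0.6993, -0.1901], [0.6815, -0.259], [0.4411, -0.1944]]
```

```bash
python3 - <<'E'
import cv2
a=cv2.imread('pics/top0.png')[80:280,130:420];b=cv2.imread('pics/side0.png')[70:310,170:410]
cv2.imwrite('pics/c1.png',cv2.hconcat([cv2.resize(a,(435,300),interpolation=2),cv2.resize(b,(300,300),interpolation=2)]))
E
```

```text
(no output)
```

View pics/c1.png

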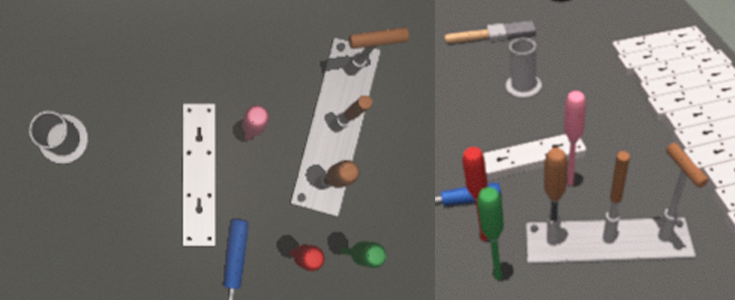

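```bash
cat >> h.py <<'E'
from scipy.spatial.transform import Rotation as Ro
n=np.array([.256,.967,0]); n/=np.linalg.norm(n)
def plan(tgt,yd=n):
    s=robot.read_state(); M=Ro.from_rotvec(s['orientation']); p=s['tool_pos']
    best=None
    for sg in(1,-1):
        y=sg*yd; z=np.array([0,0,-1.]); G=Ro.from_matrix(np.c_[np.cross(y,z),y,z])
        r=(M.inv()*G).as_rotvec(degrees=True)
        if best is None or np.linalg.norm(r)<np.linalg.norm(best[0]): best=(r,G)
    d=np.array(tgt)-p
    print('t',round(s['t'],2),'p',p.round(4),'turn',best[0].round(2),'shift now',(M.inv().apply(d)*1e3).round(1),'shift after turn',(best[1].inv().apply(d)*1e3).round(1),'q',np.round(s['q'],2),'F',np.round(s['force'],1),'open',round(s['opening']*1e3,1),'gf',s['gripper_force'])
E
python3 -c "
from h import *
plan([.4875,-.171,.163+.167])"
```

```text
t 0.1 p [ 0.1857 -0.5703  0.4038] turn [-9.000e-02  2.000e-02  3.287e+01] shift now [ 410.6 -286.1   74.3] shift after turn [ 189.5 -463.2   73.8] q [-1.34  0.13  1.49  0.    1.52 -0.09] F [-0.2  0.5  0.6] open 93.0 gf 0.0
```

Call:
drive_tool(moves=[93,0,0,-20,0,0,8.2,93,0,0,-20,0,0,8.2,93,0,0,-20,0,0,8.2,93,0,0,-10,0,0,8.2,93,0,0,0,0,0,0])

```text
t: 0.6
tool_pos: [0.1859, -0.5707, 0.4765]
orientation: [3.113, -0.407, 0.001]
force: [0.7, -0.6, -0.8]
opening: 0.0928
gripper_force: 0.0
```

Call:
drive_tool(moves=[93,15,-37,0,0,0,0,93,15,-37,0,0,0,0,93,15,-37,0,0,0,0,93,15,-37,0,0,0,0,93,15,-37,0,0,0,0,93,15,-37,0,0,0,0,93,15,-37,0,0,0,0,93,15,-37,0,0,0,0])

```text
t: 1.4
tool_pos: [0.3778, -0.3133, 0.4733]
orientation: [-3.115, 0.396, 0.002]
force: [0.2, -0.6, 0.5]
opening: 0.0931
gripper_force: 0.0
```

Call:
drive_tool(moves=[93,17,-41,0,0,0,0,93,17,-41,0,0,0,0,93,17,-41,0,0,0,0,93,15,-40,0,0,0,0,93,0,0,0,0,0,0,93,0,0,0,0,0,0])

```text
t: 2.0
tool_pos: [0.4828, -0.1732, 0.4734]
orientation: [-3.116, 0.394, 0.003]
force: [0.2, -0.2, 0.7]
opening: 0.093
gripper_force: 0.0
```

```bash
python3 -c "
from h import *
plan([.4875,-.171,.163+.167])
snap('side','side1')"
```

```text
t 2.0 p [ 0.4828 -0.1732  0.4734] turn [-0.    0.12  0.41] shift now [  4.3  -3.3 143.4] shift after turn [  3.9  -3.4 143.4] q [-0.44 -0.12  1.62 -0.    1.65  1.38] F [ 0.2 -0.2  0.7] open 93.0 gf 0.0
```

View pics/side1.png

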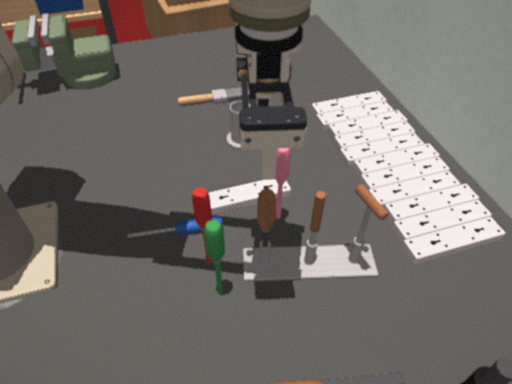

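The gripper hangs straight above the file handle (266,208), and one finger faces the camera. The neighbouring tools are clear of it, so I'll descend.

Call:
drive_tool(moves=[93,4,-3,0,0,0,0.4,93,0,0,30,0,0,0,93,0,0,30,0,0,0,93,0,0,30,0,0,0,93,0,0,30,0,0,0,93,0,0,23,0,0,0,93,0,0,0,0,0,0])

```text
t: 2.75
tool_pos: [0.4855, -0.1727, 0.3277]
orientation: [-3.112, 0.417, 0.01]
force: [-0.3, 0.3, -1.0]
opening: 0.0931
gripper_force: 0.0
```

Call:
drive_tool(moves=[24,0,0,0,0,0,0,24,0,0,0,0,0,0,24,0,0,0,0,0,0,24,0,0,0,0,0,0,24,0,0,0,0,0,0,24,0,0,0,0,0,0,24,0,0,0,0,0,0,24,0,0,0,0,0,0], grip_force=30)

```text
t: 3.55
tool_pos: [0.4873, -0.1721, 0.3317]
orientation: [-3.114, 0.414, 0.0]
force: [0.8, -0.1, 0.2]
opening: 0.0338
gripper_force: 0.0
```

```bash
python3 -c "
from h import *
plan([.4875,-.171,.163+.167])
snap('side','side2')"
```

```text
t 3.55 p [ 0.4873 -0.1721  0.3317] turn [-0.    0.01 -0.33] shift now [-0.1 -1.1  1.7] shift after turn [-0.1 -1.2  1.7] q [-0.44 -0.05  1.81  0.    1.38  1.4 ] F [ 0.8 -0.1  0.2] open 33.8 gf 0.0
```

View pics/side2.png

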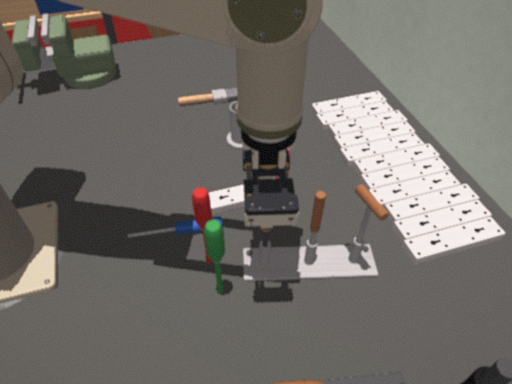

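The fingers are around the handle at (268,230) and still closing, with 34 mm open. The neighbours stand untouched.

Call:
drive_tool(moves=[20,0,0,0,0,0,0,20,0,0,0,0,0,0,20,0,0,0,0,0,0,20,0,0,0,0,0,0,20,0,0,0,0,0,0], grip_force=30)

```text
t: 4.1
tool_pos: [0.4872, -0.1722, 0.3317]
orientation: [-3.114, 0.415, 0.0]
force: [-0.6, 1.2, -0.1]
opening: 0.0295
gripper_force: 30.0
```

Call:
drive_tool(moves=[20,0,0,-10,0,0,0,20,0,0,-15,0,0,0,20,0,0,-15,0,0,0,20,0,0,-15,0,0,0,20,0,0,-15,0,0,0,20,0,0,-15,0,0,0,20,0,0,-15,0,0,0,20,0,0,0,0,0,0])

```text
t: 4.9
tool_pos: [0.4878, -0.1724, 0.435]
orientation: [3.113, -0.414, 0.007]
force: [0.0, -0.7, -1.0]
opening: 0.0299
gripper_force: 30.0
```

Call:
drive_tool(moves=[20,0,0,-25,0,0,0,20,0,0,-25,0,0,0,20,0,0,-25,0,0,0,20,0,0,-25,0,0,0,20,0,0,-22,0,0,0,20,0,0,0,0,0,0,20,0,0,0,0,0,0])

```text
t: 5.6
tool_pos: [0.4874, -0.1722, 0.5528]
orientation: [-3.114, 0.414, 0.001]
force: [0.4, -0.1, -1.0]
opening: 0.0298
gripper_force: 30.0
```

```bash
python3 -c "
from h import *
plan([.548,.197,.55])
snap('side','side3')"
```

```text
t 5.6 p [ 0.4874 -0.1722  0.5528] turn [-0.    0.03 -0.34] shift now [ -38.1 -372.2    2.9] shift after turn [ -35.9 -372.5    2.8] q [-0.44 -0.11  1.46  0.    1.79  1.4 ] F [ 0.4 -0.1 -1. ] open 29.8 gf 29.998972134198993
```

View pics/side3.png

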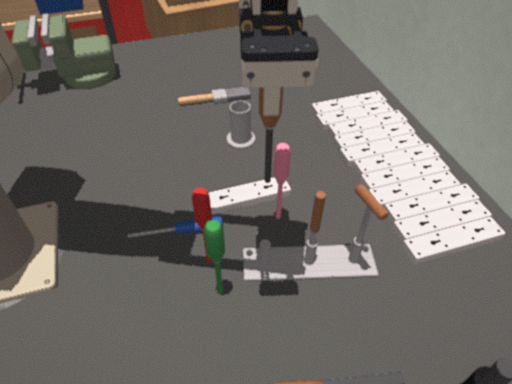

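The file is out and held, with its shank at (268,130–185) close to vertical. The scraper and key still stand. Next I'll carry it across to the cup.

Call:
drive_tool(moves=[20,-2,-20,0,0,0,0,20,-4,-37,0,0,0,0,20,-4,-37,0,0,0,0,20,-4,-37,0,0,0,0,20,-4,-37,0,0,0,0,20,-4,-37,0,0,0,0,20,-4,-37,0,0,0,0,20,-4,-37,0,0,0,0])

```text
t: 6.45
tool_pos: [0.5312, 0.1065, 0.5514]
orientation: [3.113, -0.414, -0.005]
force: [0.5, -1.2, -1.1]
opening: 0.0293
gripper_force: 30.0
```

Call:
drive_tool(moves=[20,-4,-37,0,0,0,0,20,-2,-31,0,0,0,0,20,-2,-20,0,0,0,0,20,0,-5,0,0,0,0,20,0,0,0,0,0,0,20,0,0,0,0,0,0])

```text
t: 7.05
tool_pos: [0.5479, 0.196, 0.5529]
orientation: [3.113, -0.415, -0.002]
force: [0.5, 0.5, -1.7]
opening: 0.0297
gripper_force: 30.0
```

```bash
python3 - <<'E'
from h import *
plan([.548,.197,.43])
S=snap('side','side4');T=snap('top','top4')
P=cloud(S); m=(S['depth']>0)&(abs(P[...,0]-.548)<.06)&(abs(P[...,1]-.19)<.06)&(P[...,2]>.12)
for z in np.arange(.2,.4,.012):
    b=P[m&(abs(P[...,2]-z)<.006)]
    if len(b)>3: print(round(z,3),len(b),np.median(b,0).round(4),np.ptp(b[:,:2],axis=0).round(3))
a=cv2.imread('pics/side4.png');b=cv2.imread('pics/top4.png')
cv2.imwrite('pics/c4.png',cv2.hconcat([a[0:240,130:370],b[60:300,60:300]]))
E
```

```text
t 7.05 p [0.5479 0.196  0.5529] turn [ 0.06  0.06 -0.37] shift now [-1.000e-01 -1.100e+00  1.229e+02] shift after turn [ -0.2  -1.  122.9] q [ 0.26  0.07  1.28 -0.    1.79  2.09] F [ 0.5  0.5 -1.7] open 29.7 gf 29.999015133362263
0.236 24 [0.5465 0.1915 0.2355] [0.009 0.008]
0.248 28 [0.5471 0.1918 0.2485] [0.009 0.007]
0.26 26 [0.5474 0.1924 0.2598] [0.009 0.008]
0.272 27 [0.5475 0.1916 0.2715] [0.01  0.008]
0.284 24 [0.546  0.1911 0.2841] [0.007 0.01 ]
0.296 30 [0.5464 0.1918 0.2963] [0.008 0.008]
0.308 30 [0.5463 0.1914 0.3083] [0.009 0.008]
0.32 30 [0.5466 0.1913 0.3206] [0.008 0.007]
0.332 30 [0.5471 0.1915 0.3321] [0.012 0.009]
0.344 50 [0.5458 0.1872 0.3445] [0.02  0.013]
0.356 23 [0.5452 0.1835 0.3519] [0.02  0.012]
```

View pics/c4.png

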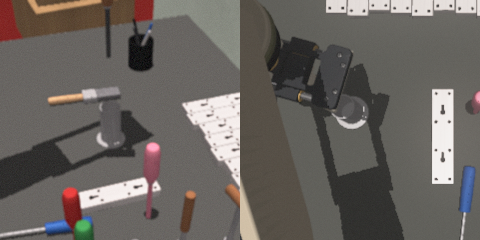

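The shank hangs vertical over the cup: it measures (0.547,0.196) against the cup axis at (0.548,0.197). I'll lower it.

Call:
drive_tool(moves=[20,0,-1,20,0,0,0,20,0,0,25,0,0,0,20,0,0,25,0,0,0,20,0,0,25,0,0,0,20,0,0,15,0,0,0,20,0,0,15,0,0,0,20,0,0,15,0,0,0,20,0,0,15,0,0,0])

```text
t: 7.95
tool_pos: [0.5484, 0.1976, 0.3985]
orientation: [-3.114, 0.415, -0.002]
force: [-0.0, 0.5, -0.5]
opening: 0.0293
gripper_force: 30.0
```

Call:
drive_tool(moves=[20,0,0,15,0,0,0,20,0,0,15,0,0,0,20,0,0,15,0,0,0,20,0,0,10,0,0,0,20,0,0,6,0,0,0,20,0,0,0,0,0,0,20,0,0,0,0,0,0])

```text
t: 8.65
tool_pos: [0.5483, 0.1978, 0.3382]
orientation: [-3.114, 0.414, -0.001]
force: [0.3, 0.3, -1.0]
opening: 0.0296
gripper_force: 30.0
```

Foot at about 14 mm; I'll go down slowly until it touches.

Call:
drive_tool(moves=[20,0,0,3,0,0,0,20,0,0,2,0,0,0,20,0,0,1,0,0,0,20,0,0,1,0,0,0,20,0,0,0,0,0,0,20,0,0,0,0,0,0])

```text
t: 9.25
tool_pos: [0.5481, 0.1978, 0.3308]
orientation: [-3.114, 0.415, -0.0]
force: [0.2, -0.3, -0.9]
opening: 0.0294
gripper_force: 30.0
```

Call:
drive_tool(moves=[20,0,0,1,0,0,0,20,0,0,0,0,0,0,20,0,0,1,0,0,0,20,0,0,0,0,0,0,20,0,0,0,0,0,0])

```text
t: 9.75
tool_pos: [0.5484, 0.1978, 0.3297]
orientation: [-3.114, 0.414, -0.002]
force: [-0.8, -0.6, 6.0]
opening: 0.0295
gripper_force: 30.0
```

Contact at 6 N, so the foot is on the cup floor. Release.

Call:
drive_tool(moves=[93,0,0,0,0,0,0,93,0,0,0,0,0,0,93,0,0,0,0,0,0,93,0,0,0,0,0,0,93,0,0,0,0,0,0,93,0,0,0,0,0,0,93,0,0,0,0,0,0,93,0,0,0,0,0,0])

```text
t: 10.55
tool_pos: [0.5481, 0.1978, 0.3287]
orientation: [3.114, -0.415, -0.0]
force: [0.3, -0.2, -0.9]
opening: 0.0887
gripper_force: 0.0
```

```bash
python3 - <<'E'
from h import *
plan([.548,.197,.43])
S=snap('side','side5');T=snap('top','top5')
a=cv2.imread('pics/side5.png');b=cv2.imread('pics/top5.png')
cv2.imwrite('pics/c5.png',cv2.resize(cv2.hconcat([a[30:200,150:350],b[80:250,90:290]]),None,fx=1.8,fy=1.8))
E
```

```text
t 10.55 p [0.5481 0.1978 0.3287] turn [ 0.    0.   -0.34] shift now [ 1.000e-01  8.000e-01 -1.013e+02] shift after turn [ 1.000e-01  8.000e-01 -1.013e+02] q [0.26 0.13 1.63 0.   1.38 2.09] F [ 0.3 -0.2 -0.9] open 88.7 gf 0.0
```

View pics/c5.png

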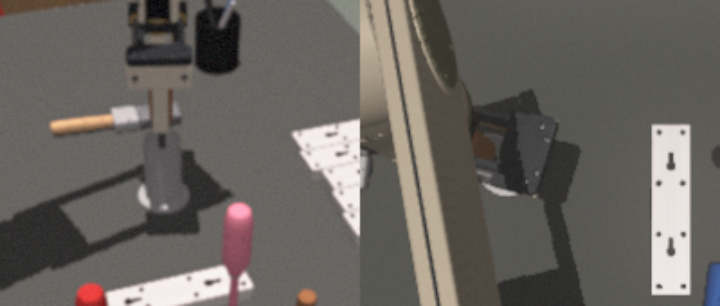

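The file stands in the cup between the open fingers. Its handle shows at crop (485,148) in the top view and (155,110) in the side view. I'll lift slowly.

Call:
drive_tool(moves=[93,0,0,-5,0,0,0,93,0,0,-8,0,0,0,93,0,0,-10,0,0,0,93,0,0,-10,0,0,0,93,0,0,-10,0,0,0,93,0,0,-15,0,0,0,93,0,0,-20,0,0,0,93,0,0,-20,0,0,0])

```text
t: 11.45
tool_pos: [0.548, 0.1977, 0.4283]
orientation: [-3.114, 0.415, -0.0]
force: [0.4, -0.7, -0.2]
opening: 0.0928
gripper_force: 0.0
```

Call:
drive_tool(moves=[93,0,0,-30,0,0,0,93,0,0,-40,0,0,0,93,0,0,-40,0,0,0,93,0,0,-20,0,0,0,93,0,0,0,0,0,0,93,0,0,0,0,0,0,93,0,0,0,0,0,0,93,0,0,0,0,0,0])

```text
t: 12.25
tool_pos: [0.5481, 0.1977, 0.5548]
orientation: [3.113, -0.414, -0.005]
force: [-0.2, -0.0, -0.4]
opening: 0.0927
gripper_force: 0.0
```

```bash
python3 - <<'E'
from h import *
plan([.548,.197,.43])
S=snap('side','side6')
P=cloud(S); h=cv2.cvtColor(S['color'],cv2.COLOR_RGB2HSV); m=(h[...,0]<17)&(h[...,1]>110)&(P[...,2]>.09)&(abs(P[...,0]-.55)<.1)&(abs(P[...,1]-.2)<.12)
for z in np.arange(.11,.22,.015):
    b=P[m&(abs(P[...,2]-z)<.0075)]
    if len(b)>3: print(round(z,3),len(b),np.median(b,0).round(4))
E
```

```text
t 12.25 p [0.5481 0.1977 0.5548] turn [ 0.09  0.16 -0.34] shift now [  0.4   0.5 124.8] shift after turn [1.000e-01 7.000e-01 1.248e+02] q [ 0.26  0.07  1.28 -0.    1.79  2.09] F [-0.2 -0.  -0.4] open 92.7 gf 0.0
0.125 25 [0.545  0.1869 0.128 ]
0.14 53 [0.5457 0.1845 0.1402]
0.155 61 [0.5451 0.1843 0.1546]
0.17 64 [0.5454 0.1849 0.1699]
0.185 70 [0.5452 0.1851 0.1852]
0.2 73 [0.5464 0.1879 0.2002]
```

View pics/side6.png

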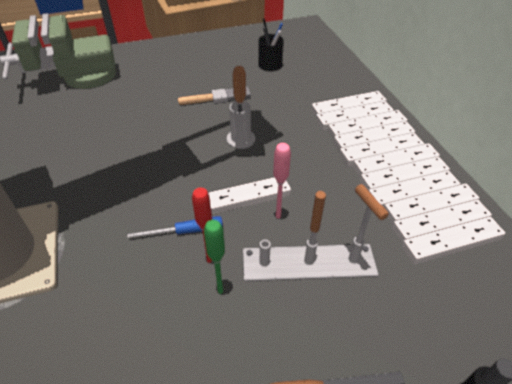

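The file stands upright in the cup at (239,85–110). The scraper and key are still in their tubes and the arm is clear, so I'll hand in.

```bash
python3 -c "
from plant import robot
print(robot.close_job())"
```

```text
the job is handed in; nothing more can be done
None
```

The file now stands upright in the cup and was lowered to the floor (6 N contact) before release; the scraper and T-key are still in their tubes. I handed the job in at about 12.3 s, and no verdict was returned.

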